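Lock the filing turntable with its pin

ROBOT

A 6-joint arm with a two-finger parallel gripper is mounted at the origin on the work surface. World frame = base frame: x ahead of the robot, y to its left, z up, the work surface at z = 0. Lengths are in m, angles in rad, forces in N, time in s.
With the tool pointing down it reaches from about 0.35 to 0.775 m from the base axis. Payload 5.5 kg.
Tool frame: the origin (TCP) lies at the very end of the fingers, on their centre line; the grasp point (between the pads) lies 19 mm behind it; z points along the fingers, y is the direction in which the jaws open and shut (so a half turn about z gives the same grasp; the last joint's range is limited). The gripper opens to 85 mm and grips with 20 to 120 N. Pads are 22 mm wide; open, the fingers measure 114 mm over their backs; the gripper's body (76 mm by 85 mm) begins 54 mm behind the grasp point. The pads swing forward as they close: fully open they stand 13 mm farther back than shut.
Start: joints at [-1.366, 0.313, 0.046, 1.304, 0, 1.431], TCP at [0.194, -0.541, 0.231] pointing down, gripper open.
Joint ranges: [-2.76, 2.76], [-0.86, 1.69], [-1.03, 1.26], [-2.2, 2.34], [-1.47, 1.5], [-3.14, 3.14]. Speed limits (rad/s): [2.57, 2.57, 3.14, 3.14, 3.14, 3.14].

INTERFACE

Orientations are given as a rotation vector (axis times angle).
In Python, from bench import r gives the robot as it stands. The module is installed in compiled form; this text tells all that it offers.
- The arm moves only by the shell command python3 -m crank 'ROWS' [OPENING]. ROWS is JSON, a list that holds one entry, the list of rows, each a list of 6 numbers: the shift along the tool's x, y, z in m, then the turn, a rotation vector about the tool's x, y, z in rad. A call has 1 to 12 rows; each row shifts and turns the pose as measured when the row begins, along the tool's axes as they then stand; what a row does not reach is not made up. A row lasts 1/12 s, in which the tool goes at most 41.7 mm and 7.16 degrees, less where a joint would pass 70% of its speed; a pose out of reach is approached as far as the arm can. A call is refused whole if a number of a shift passes 0.0417 or a number of a turn 0.125, either way. A call with a gripper value outside its range is refused whole. OPENING is the finger opening in m, from 0 to 0.0854, set as the call begins (- or left out, the last holds). The fingers move at their own pace and stop on an object; the grip force is fixed at half the most. Time passes only in rows, so rows that do not move let the fingers close. It gives the time, the measured TCP pose, the force and the opening at its end, in the units of the state.
- r.sense(): the state, without advancing time (a new reading comes with each control period).
- r.capture(name): name is "scene" or "side" or "wrist"; returns a dict with "img" (420x560x3 uint8, red, green, blue), "fovy" (degrees; the focal length in pixels is half the picture's height over the tangent of half this angle, whatever the lens; pixels are square), "cx", "cy" (the principal point, pixels), "world_from_camera" (4x4, takes a point from camera to world coordinates); the wrist camera has in their place "hand_eye" (4x4, takes a point from camera to tool coordinates, whose origin is the TCP and whose axes are the flange's). Camera axes: x right, y down, z forward; pixel columns grow to the right and rows downward; lengths in m; the calibration is good to about 2 mm. A picture is of the moment at which its call begins: read the wrist's pose just before it. There is no depth.
- r.job_done(): hands the job in, once; it reports no verdict.
The state is a dict: "clock": time; "joints": joint angles; "qvel": joint speeds; "joint_torque": joint torques, N m; "tool_pos": TCP position; "ee_rot": TCP orientation; "ft_force": force on the tool from outside, world axes, zero at the start; "moment": the same for the moment, N m; "width": finger opening in m.
Only numpy, scipy, OpenCV 4.12 (cv2) and the standard library are available. Lean on these libraries where they do the work, as an engineer would, in place of code of your own. Each camera call takes 0.05 s, during which the arm holds its last target. There are 200 camera calls.

TASK

Turn the swivel bar of the knife-filing turntable by its black post until the hole in the bar lies over the hole in the base plate beneath it. Then take the pin with the round steel collar from the wooden rack and push it down through both holes until its collar sits on the bar, and let go.

Things in the scene. Friction and masses are not known exactly. Their poses are not given: they have to be found in the camera images.
- post (a point): Black turning post, 22 mm round, 50 mm tall, on one end of the bright steel swivel bar (260x60x12 mm, top 59 mm above the bench). Point: on its axis, 28 mm above the bar (grip here), 100 mm from the pivot at the bar's middle. +y runs along the bar to the pivot and on to the bar's 31 mm through hole, 90 mm past the pivot. A clamp with a dark knife blank sits on the middle, 48 mm above the bar.
- swivel (a joint): Turn of the swivel bar about its upright pivot, rad, counter-clockwise from above positive. 0: its hole lies exactly over the base's hole. It starts clockwise of that (negative), turns from -1.6 to 0.8 without a stop at 0, needs about 2 N at the post and stays where it is left.
- base_hole (a point): The one 31 mm through hole of the fixed base, a grey-painted steel plate 150x250x16 mm on 30 mm feet under the bar. Point: centre of the hole at the plate's top, 46 mm above the bench, 1 mm under the bar. +y points along the plate away from the pivot, which lies 90 mm from the hole along -y. Holes lined up: the post stands 190 mm along -y.
- pin_grip (a point): Locking pin: steel shank 14 mm round, 45 mm long, tapered nose; ROUND collar 48 mm wide, 6 thick; black knob 22 mm round, 46 tall. Point: on the knob's axis, 26 mm above the collar, 77 above the tip; z up the pin. It stands head up in any of 3 holes, 90 mm apart, of a plywood rack, top 60 mm; beside it pins with a SQUARE collar and with a T handle. Fully home the point is 45 mm above base_hole.
There are look-alikes about, which are no part of the job. What is shaped like the part that bears pin_grip but pink is not meant.

How it is judged:
By the outcome, as a careful person would: the job done as asked, in the order asked, and still so for the second after the job is handed in, with the robot touching nothing.
It also fails if it takes over 50 s, if anything falls off the work surface, if the arm or the gripper's body presses on something with over 40 N, if the wrist force passes 120 N, or if a joint passes its speed limit or range.

## Working session

There is one attempt and no reset: what is moved stays moved. The work goes in short steps, Python scripts to look and compute and a shell command to move; the robot and the scene stay as the last step left them, time stands still between calls to the robot, and variables do not carry over. Pictures are saved under pics/ and viewed, about 8 in all and at most 12, crops included, and the job is handed in when it is done.

```bash
mkdir -p pics; cat > h.py <<'E'
import numpy as np, cv2
from bench import r
from scipy.spatial.transform import Rotation as R
def cap(n):
    s=r.sense(); c=r.capture(n)
    if n=="wrist":
        T=np.eye(4);T[:3,:3]=R.from_rotvec(s["ee_rot"]).as_matrix();T[:3,3]=s["tool_pos"]
        c["world_from_camera"]=T@np.array(c["hand_eye"])
    return c
def save(c,f):
    cv2.imwrite(f,c["img"][:,:,::-1]); np.savez(f[:-4],**{k:c[k] for k in("fovy","cx","cy","world_from_camera")})
def ray(f,u,v):
    c=np.load(f[:-4]+".npz"); fl=210/np.tan(np.radians(c["fovy"])/2); W=c["world_from_camera"]
    return W[:3,3],W[:3,:3]@np.array([(u-c["cx"])/fl,(v-c["cy"])/fl,1])
def atz(f,u,v,z):
    o,d=ray(f,u,v); return (o+d*(z-o[2])/d[2])
def proj(f,p):
    c=np.load(f[:-4]+".npz"); fl=210/np.tan(np.radians(c["fovy"])/2); W=c["world_from_camera"]
    q=W[:3,:3].T@(np.array(p)-W[:3,3]); return q[:2]/q[2]*fl+[c["cx"],c["cy"]]
def tri(*obs):
    A=0;b=0
    for f,u,v in obs:
        o,d=ray(f,u,v); d=d/np.linalg.norm(d); P=np.eye(3)-np.outer(d,d); A=A+P; b=b+P@o
    return np.linalg.solve(A,b)
def tool(p,yaw=0):
    s=r.sense(); M=R.from_rotvec(s["ee_rot"]).as_matrix(); return M.T@(np.array(p)-s["tool_pos"])
E
python3 - <<'E'
from h import *
np.set_printoptions(precision=4,suppress=True)
for n in("scene","side","wrist"):
    c=cap(n); save(c,f"pics/{n}0.png"); print(n,c["fovy"],c["world_from_camera"])
s=r.sense(); print(s, R.from_rotvec(s["ee_rot"]).as_matrix())
a=cv2.imread("pics/scene0.png"); cv2.imwrite("pics/scene0b.png",cv2.resize(a,(800,600),interpolation=cv2.INTER_CUBIC))
a=cv2.imread("pics/side0.png"); cv2.imwrite("pics/side0b.png",cv2.resize(a,(800,600),interpolation=cv2.INTER_CUBIC))
E
```

```text
scene 46.679038272802 [[-0.7446  0.4874 -0.4561  1.0588]
 [ 0.6673  0.5622 -0.4886  0.4894]
 [ 0.0183 -0.6682 -0.7438  0.8921]
 [ 0.      0.      0.      1.    ]]
side 53.789827522114095 [[-0.9775 -0.0949  0.1886  0.406 ]
 [-0.2108  0.49   -0.8458  0.762 ]
 [-0.0121 -0.8665 -0.499   0.5477]
 [ 0.      0.      0.      1.    ]]
wrist 70.8924853291288 [[ 0.3382 -0.8895 -0.3071  0.2716]
 [-0.9411 -0.32   -0.1095 -0.5127]
 [-0.0008  0.3261 -0.9453  0.3727]
 [ 0.      0.      0.      1.    ]]
{'clock': 0.15, 'joints': array([-1.3656,  0.3139,  0.0453,  1.3036, -0.    ,  1.4312]), 'qvel': array([ 0.001 , -0.0029,  0.0029,  0.0003,  0.0006, -0.    ]), 'joint_torque': array([  0.0017, -48.1064,  29.8816,   0.0139,  -0.0001,   0.    ]), 'tool_pos': array([ 0.1943, -0.5408,  0.2306]), 'ee_rot': array([-3.0937, -0.5387,  0.0001]), 'ft_force': array([-0.4835, -0.5918,  1.2336]), 'moment': array([-0.0635,  0.0153, -0.0684]), 'width': 0.08563138699829154} [[ 0.9411  0.338  -0.0003]
 [ 0.338  -0.9411  0.0013]
 [ 0.0002 -0.0014 -1.    ]]
```

View pics/scene0b.png

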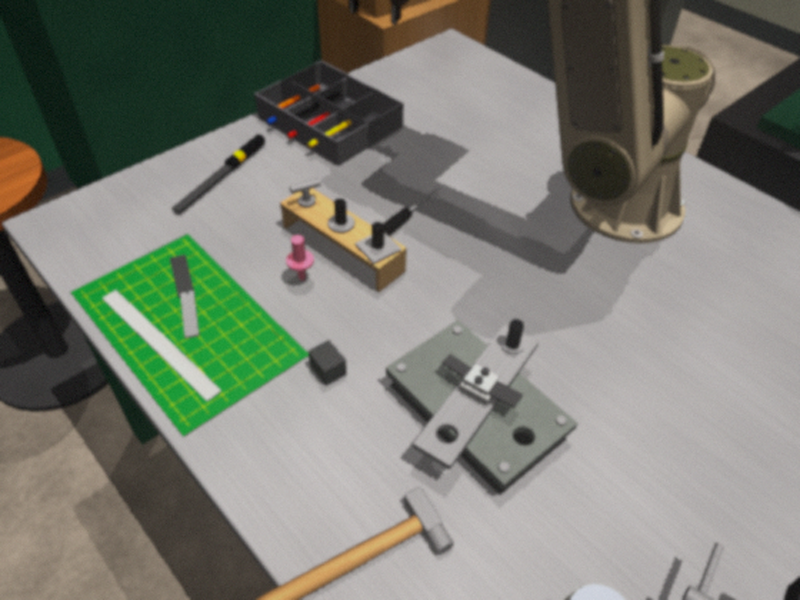

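View pics/side0b.png

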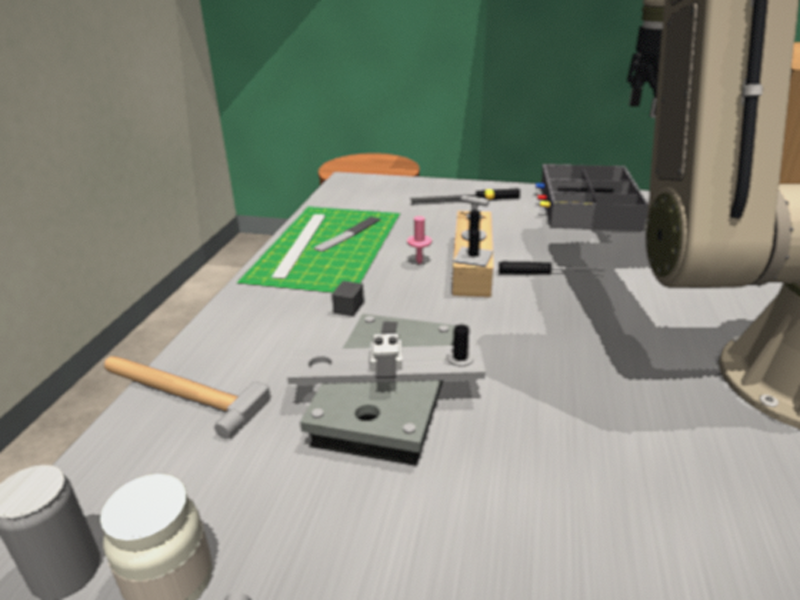

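Scene view (800 px scale): post top (516,323), bar hole (447,433), base hole (524,436). The round-collar pin is in the rack's middle hole, with its knob top at (340,203). The square-collar pin is at (377,230), the T-handle at (305,190), and the pink look-alike at (298,245). Side view: base hole (368,412), post top (461,328), bar hole (320,362).

```bash
python3 - <<'E'
from h import *
np.set_printoptions(precision=4,suppress=True)
S="pics/scene0.png";D="pics/side0.png";k=.7
def p(n,a,b,z): print(n,tri((S,a[0]*k,a[1]*k),(D,b[0]*k,b[1]*k)),atz(S,a[0]*k,a[1]*k,z),atz(D,b[0]*k,b[1]*k,z))
p("posttop",(516,323),(461,328),.109)
p("barhole",(447,433),(320,362),.059)
p("basehole",(524,436),(368,412),.046)
p("pinknobtop",(340,203),(474,212),.112)
p("sq knob",(377,227),(474,225),.112)
from bench import r
for n,u,v,z in(("T",305,188,.1),("round",341,203,.112),("sq",377,227,.112)): print(n,atz(S,u*k,v*k,z))
E
```

```text
posttop [0.4781 0.1159 0.1097] [0.477  0.1151 0.109 ] [0.4784 0.1156 0.109 ]
barhole [0.6621 0.1627 0.0606] [0.6616 0.1624 0.059 ] [0.6628 0.1602 0.059 ]
basehole [0.5771 0.2314 0.0469] [0.5775 0.232  0.046 ] [0.577 0.229 0.046]
pinknobtop [ 0.5058 -0.2665  0.1126] [ 0.5058 -0.2666  0.112 ] [ 0.5058 -0.2686  0.112 ]
sq knob [ 0.499  -0.1745  0.1226] [ 0.4975 -0.1779  0.112 ] [ 0.499  -0.2097  0.112 ]
T [ 0.519  -0.3515  0.1   ]
round [ 0.5045 -0.2655  0.112 ]
sq [ 0.4975 -0.1779  0.112 ]
```

```bash
python3 -m crank '[[[0,0,0,0,0,-0.125],[0,0,0,0,0,-0.125],[0.03,-0.0193,0,0,0,0],[0.03,-0.0193,0,0,0,0],[0.03,-0.0193,0,0,0,0],[0.03,-0.0193,0,0,0,0],[0.03,-0.0193,0,0,0,0],[0.03,-0.0193,0,0,0,0],[0.03,-0.0193,0,0,0,0],[0.03,-0.0193,0,0,0,0],[0.03,-0.0193,0,0,0,0],[0.03,-0.0193,0,0,0,0]]]' 0.0854; python3 - <<'E'
from h import *
np.set_printoptions(precision=4,suppress=True)
s=r.sense(); print(s["joints"],tool([.478,.1157,.20]))
c=cap("wrist"); save(c,"pics/w1.png")
E
```

```text
clock: 1.15
tool_pos: [0.3322, -0.2031, 0.2253]
ee_rot: [-2.998, -0.917, 0.001]
ft_force: [1.2, -0.2, 0.3]
width: 0.0853
[-0.7579 -0.0399 -0.3829  1.2342  0.0029  1.7901] [ 0.2991 -0.1825  0.0269]
```

```bash
python3 -m crank '[[[0.032,-0.0195,0.002,0,0,0],[0.032,-0.0195,0.002,0,0,0],[0.032,-0.0195,0.002,0,0,0],[0.032,-0.0195,0.002,0,0,0],[0.032,-0.0195,0.002,0,0,0],[0.032,-0.0195,0.002,0,0,0],[0.032,-0.0195,0.002,0,0,0],[0.032,-0.0195,0.002,0,0,0],[0.03,-0.018,0.002,0,0,0],[0,0,0,0,0,0]]]'; python3 - <<'E'
from h import *
np.set_printoptions(precision=4,suppress=True)
s=r.sense(); print(s["joints"],tool([.478,.1157,.068]))
c=cap("wrist"); save(c,"pics/w2.png"); print(c["fovy"],c["cx"],c["cy"])
for p in([.478,.1157,.109],[.478,.1157,.059],[.662,.162,.059],[.577,.231,.046]): print(proj("pics/w2.png",p))
E
```

```text
clock: 2.03
tool_pos: [0.4755, 0.1207, 0.2089]
ee_rot: [-2.995, -0.922, -0.007]
ft_force: [0.2, 0.5, 0.3]
width: 0.0855
[ 0.0794  0.1556 -0.2133  1.1991  0.0088  2.6235] [-0.0017  0.0064  0.1409]
70.8924853291288 278.287080955625 206.76334377835167
[286.2022 207.1223]
[285.2393 191.517 ]
[365.0485 -14.0745]
[242.8173  32.6064]
```

View pics/w2.png

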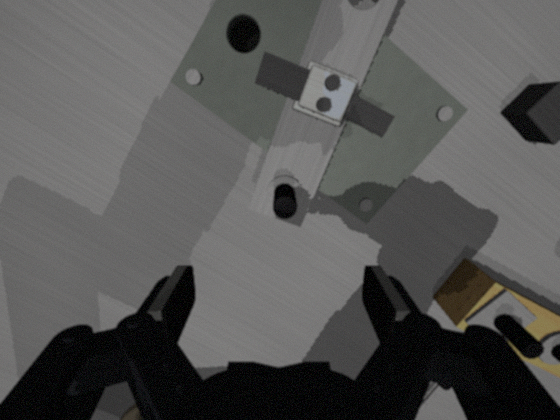

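Wrist view: post top at (285,205) and base hole at (243,33). Both match the projections of my estimates within about 2 px. Descending onto the post and gripping.

```bash
python3 -m crank '[[[-0.0017,0.0064,0.02,0,0,0],[0,0,0.03,0,0,0],[0,0,0.03,0,0,0],[0,0,0.03,0,0,0],[0,0,0.02,0,0,0],[0,0,0.012,0,0,0],[0,0,0,0,0,0]]]' && python3 - <<'E'
from h import *
np.set_printoptions(precision=4,suppress=True)
print(tool([.478,.1157,.068]))
E
python3 -m crank '[[[0,0,0,0,0,0],[0,0,0,0,0,0],[0,0,0,0,0,0],[0,0,0,0,0,0],[0,0,0,0,0,0],[0,0,0,0,0,0],[0,0,0,0,0,0],[0,0,0,0,0,0]]]' 0.01
python3 - <<'E'
from h import *
np.set_printoptions(precision=4,suppress=True)
s=r.sense(); p=np.array([.5746,.1401,s["tool_pos"][2]]); print(tool(p),np.linalg.norm(tool(p)),s["tool_pos"],s["joints"])
E
```

```text
clock: 2.67
tool_pos: [0.4749, 0.1087, 0.0626]
ee_rot: [-3.0, -0.921, -0.004]
ft_force: [-0.0, -0.3, 0.4]
width: 0.0856
[ 0.0065 -0.0041 -0.0054]
clock: 3.33
tool_pos: [0.4745, 0.1063, 0.0657]
ee_rot: [-3.001, -0.916, -0.005]
ft_force: [0.3, 0.4, -2.9]
width: 0.0205
[0.1019 0.0279 0.0003] 0.10566940661168166 [0.4745 0.1063 0.0657] [ 0.0527  0.2608 -0.4579  0.85    0.004   2.6017]
```

The grip is about 6 mm off the pad centre, so I'll re-centre it.

```bash
python3 -m crank '[[[0,0,0,0,0,0],[0,0,0,0,0,0],[0,0,0,0,0,0],[0.003,0,0,0,0,0],[0.003,0,0,0,0,0],[0,0,0,0,0,0]]]' 0.045
python3 -m crank '[[[0,0,0,0,0,0],[0,0,0,0,0,0],[0,0,0,0,0,0],[0,0,0,0,0,0],[0,0,0,0,0,0]]]' 0.01
python3 - <<'E'
from h import *
np.set_printoptions(precision=4,suppress=True)
s=r.sense(); p=np.array([.5746,.1401,s["tool_pos"][2]]); print(tool(p),np.linalg.norm(tool(p)),s["tool_pos"],s["joints"])
c=cap("wrist"); save(c,"pics/w3.png")
E
```

```text
clock: 3.83
tool_pos: [0.4827, 0.1102, 0.0677]
ee_rot: [-3.003, -0.917, -0.013]
ft_force: [0.2, 0.3, 0.1]
width: 0.0449
clock: 4.25
tool_pos: [0.4831, 0.1105, 0.068]
ee_rot: [-3.003, -0.918, -0.014]
ft_force: [-0.1, 0.1, -0.9]
width: 0.0206
[0.0924 0.0266 0.0009] 0.09616456939055952 [0.4831 0.1105 0.068 ] [ 0.0603  0.2697 -0.4387  0.8542  0.0039  2.6088]
```

View pics/w3.png

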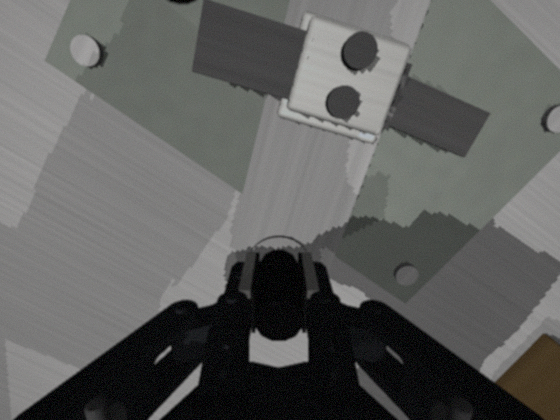

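Wrist view: the post at (278,270) is held between the pads, and the bar and clamp are ahead. Turning about the pivot now.

```bash
python3 -m crank '[[[-0.002,0.0095,0,0,0,-0.1],[-0.002,0.0095,0,0,0,-0.1],[-0.002,0.0095,0,0,0,-0.1],[-0.002,0.0095,0,0,0,-0.1],[-0.002,0.0095,0,0,0,-0.1],[0,0,0,0,0,0]]]'
python3 - <<'E'
from h import *
np.set_printoptions(precision=4,suppress=True)
s=r.sense(); p=np.array([.5746,.1401,s["tool_pos"][2]]); M=R.from_rotvec(s["ee_rot"]).as_matrix(); print(tool(p),np.degrees(np.arctan2(M[1,0],M[0,0])),s["tool_pos"],s["joints"],s["moment"])
E
```

```text
clock: 4.8
tool_pos: [0.5105, 0.0684, 0.068]
ee_rot: [2.667, 1.658, 0.013]
ft_force: [1.8, -0.2, 0.6]
width: 0.0209
[0.0926 0.0258 0.0008] 63.74794524483126 [0.5105 0.0684 0.068 ] [-0.0249  0.3034 -0.3909  0.8687  0.0038  2.0041] [ 0.1705 -0.0017  0.0663]
```

```bash
python3 -m crank '[[[-0.002,0.0095,0,0,0,-0.1],[-0.002,0.0095,0,0,0,-0.1],[-0.002,0.0095,0,0,0,-0.1],[-0.002,0.0095,0,0,0,-0.1],[-0.002,0.0095,0,0,0,-0.1],[-0.002,0.0095,0,0,0,-0.1],[-0.002,0.0095,0,0,0,-0.1],[0,0,0,0,0,0]]]'
python3 - <<'E'
from h import *
np.set_printoptions(precision=4,suppress=True)
s=r.sense(); p=np.array([.5746,.1401,s["tool_pos"][2]]); M=R.from_rotvec(s["ee_rot"]).as_matrix(); print(tool(p),np.degrees(np.arctan2(M[1,0],M[0,0])),s["tool_pos"],s["joints"])
ims=[]
for n in("scene","side"):
    c=cap(n); save(c,f"pics/{n}1.png")
    u,v=proj(f"pics/{n}1.png",[.577,.231,.055]).astype(int); print(n,u,v)
    ims.append(cv2.resize(c["img"][v-40:v+40,u-40:u+40,::-1],(400,400),interpolation=cv2.INTER_CUBIC))
cv2.imwrite("pics/c1.png",np.hstack(ims))
E
```

```text
clock: 5.47
tool_pos: [0.5726, 0.0434, 0.068]
ee_rot: [1.933, 2.473, 0.009]
ft_force: [1.5, -0.6, 2.5]
width: 0.0204
[0.0933 0.0253 0.0003] 103.96283526814179 [0.5726 0.0434 0.068 ] [-0.0658  0.4065 -0.2356  0.9236  0.0032  1.2614]
scene 367 302
side 257 285
```

View pics/c1.png

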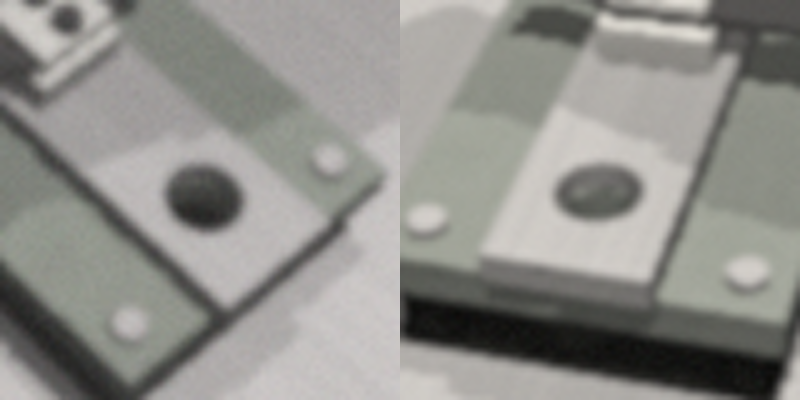

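Crops: the bar hole is centred at scene (367.8,301.4) and side (256.6,283.2), and it looks dark all the way through. I'll check the angle against the plate's bolts, which are symmetric about its axis.

```bash
python3 - <<'E'
from h import *
np.set_printoptions(precision=4,suppress=True)
S="pics/scene1.png";D="pics/side1.png"
sc=lambda u,v:(S,327+u/5,262+v/5)
sd=lambda u,v:(D,217+(u-400)/5,245+v/5)
h=tri(sc(204,197),sd(598,191)); print("hole",h,atz(*sc(204,197),.059),atz(*sd(598,191),.059))
b1=tri(sc(330,160),sd(428,219)); b2=tri(sc(128,323),sd(748,272)); print("bolts?",b1,b2)
# alternative pairing
b3=tri(sc(330,160),sd(748,272)); b4=tri(sc(128,323),sd(428,219)); print(b3,b4)
S0="pics/scene0.png"
for u,v in((457,330),(402,367),(560,420),(504,467)): print(atz(S0,u*.7,v*.7,.049))
E
```

```text
hole [0.5775 0.2318 0.0602] [0.5769 0.2315 0.059 ] [0.5778 0.2303 0.059 ]
bolts? [0.5924 0.2962 0.1297] [ 0.5592  0.1935 -0.0429]
[0.52   0.251  0.0507] [0.6359 0.2465 0.0498]
[0.5139 0.0349 0.049 ]
[0.6278 0.0318 0.049 ]
[0.5208 0.2494 0.049 ]
[0.6359 0.2471 0.049 ]
```

The bar hole is at (0.5775,0.2315). The base hole from the plate axis is (0.5777,0.2308), so the two are aligned to under 1 mm. Releasing the post and going to the pin.

```bash
python3 -m crank '[[[0,0,0,0,0,0],[0,0,0,0,0,0],[0,0,0,0,0,0],[0,0,-0.02,0,0,0],[0,0,-0.035,0,0,0],[0,0,-0.035,0,0,0],[0,0,-0.035,0,0,0],[0,0,-0.02,0,0,0],[0,0,0,0,0,0]]]' 0.06
python3 -m crank '[[[-0.0316,-0.0156,0,0,0,0],[-0.0316,-0.0156,0,0,0,0],[-0.0316,-0.0156,0,0,0,0],[-0.0316,-0.0156,0,0,0,0],[-0.0316,-0.0156,0,0,0,0],[-0.0316,-0.0156,0,0,0,0],[-0.0316,-0.0156,0,0,0,0],[-0.0316,-0.0156,0,0,0,0],[-0.0316,-0.0156,0,0,0,0],[0,0,0,0,0,0]]]' 0.0854
python3 - <<'E'
from h import *
np.set_printoptions(precision=4,suppress=True)
print(tool([.5055,-.2665,.073]))
c=cap("wrist"); save(c,"pics/w4.png"); print(proj("pics/w4.png",[.5055,-.2665,.112]))
E
```

```text
clock: 6.32
tool_pos: [0.5608, 0.0462, 0.2148]
ee_rot: [-1.947, -2.45, 0.006]
ft_force: [0.7, 0.2, 0.1]
width: 0.0602
clock: 7.15
tool_pos: [0.4814, -0.268, 0.2087]
ee_rot: [-1.941, -2.45, 0.003]
ft_force: [0.8, -0.5, -0.5]
width: 0.0853
[-0.0056  0.0254  0.1353]
[309.2302 214.452 ]
```

View pics/w4.png

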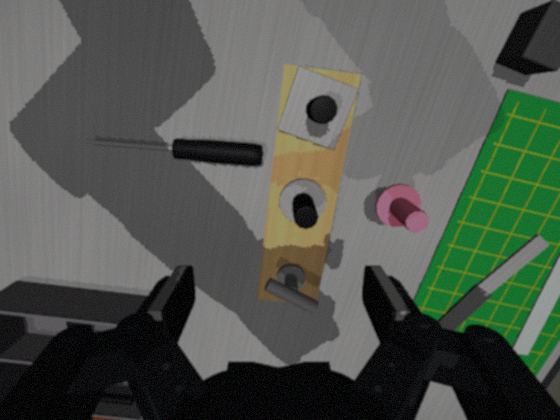

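Wrist view: the round-collar pin's knob top is at (307,216), predicted at (309,214), and its collar is clearly round. The square-collar pin is up at (322,110), the T-handle is down at (292,295), and the pink pin is at right (400,205). I'll use a narrower opening and go down in two stages.

```bash
python3 -c "
from h import *
print(atz('pics/w4.png',307,216,.112))"
python3 -m crank '[[[-0.003,0.012,0.01,0,0,0],[-0.003,0.012,0.02,0,0,0],[0,0.001,0.03,0,0,0],[0,0,0.015,0,0,0],[0,0,0,0,0,0]]]' 0.06
python3 - <<'E'
from h import *
np.set_printoptions(precision=4,suppress=True)
print(tool([.5055,-.2665,.073]),r.sense()["tool_pos"])
E
```

```text
[ 0.50399821 -0.26832382  0.112     ]
clock: 7.62
tool_pos: [0.5058, -0.2604, 0.1291]
ee_rot: [-1.942, -2.443, -0.002]
ft_force: [0.2, 0.1, 0.5]
width: 0.0599
[-0.0068 -0.001   0.056 ] [ 0.5058 -0.2604  0.1291]
```

```bash
python3 -m crank '[[[-0.006,-0.001,0,0,0,0],[0,0,0.02,0,0,0],[0,0,0.02,0,0,0],[0,0,0.01,0,0,0],[0,0,0.005,0,0,0],[0,0,0,0,0,0]]]'
python3 - <<'E'
from h import *
np.set_printoptions(precision=4,suppress=True)
print(tool([.505,-.267,.073]),r.sense()["tool_pos"])
E
```

```text
clock: 8.12
tool_pos: [0.507, -0.263, 0.076]
ee_rot: [-1.939, -2.449, -0.003]
ft_force: [0.1, 0.6, -0.5]
width: 0.06
[-0.0034 -0.0028  0.003 ] [ 0.507 -0.263  0.076]
```

```bash
python3 -m crank '[[[-0.004,-0.0028,0.002,0,0,0],[0,0,0.001,0,0,0],[0,0,0,0,0,0],[0,0,0,0,0,0]]]'
python3 -m crank '[[[0,0,0,0,0,0],[0,0,0,0,0,0],[0,0,0,0,0,0],[0,0,0,0,0,0],[0,0,0,0,0,0],[0,0,0,0,0,0]]]' 0.01
python3 - <<'E'
from h import *
np.set_printoptions(precision=4,suppress=True)
print(tool([.505,-.267,.073]),r.sense()["tool_pos"])
c=cap("wrist"); save(c,"pics/w5.png")
E
```

```text
clock: 8.45
tool_pos: [0.5068, -0.2693, 0.0763]
ee_rot: [-1.942, -2.452, -0.003]
ft_force: [0.7, 0.2, 0.8]
width: 0.06
clock: 8.95
tool_pos: [0.5076, -0.2702, 0.0782]
ee_rot: [-1.944, -2.455, -0.004]
ft_force: [0.5, 0.2, -1.0]
width: 0.0205
[ 0.0036 -0.0018  0.0053] [ 0.5076 -0.2702  0.0782]
```

View pics/w5.png

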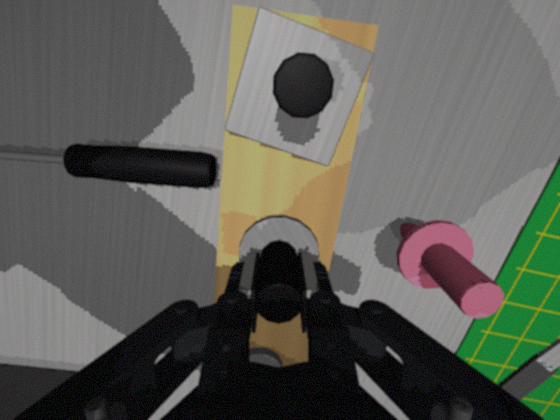

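Wrist view: the knob at (278,275) is gripped between the pads, with the round collar below it and the neighbouring pins clear. Lifting.

```bash
python3 -m crank '[[[0,0,-0.015,0,0,0],[0,0,-0.03,0,0,0],[0,0,-0.035,0,0,0],[0,0,-0.035,0,0,0],[0,0,-0.03,0,0,0],[0,0,0,0,0,0],[0,0,0,0,0,0]]]'
python3 - <<'E'
from h import *
np.set_printoptions(precision=4,suppress=True)
print(tool([.5785,.2278,.2]),r.sense()["tool_pos"])
E
```

```text
clock: 9.58
tool_pos: [0.5059, -0.2692, 0.2248]
ee_rot: [-1.937, -2.446, -0.003]
ft_force: [-0.4, -0.0, -0.7]
width: 0.0201
[0.4666 0.1849 0.031 ] [ 0.5059 -0.2692  0.2248]
```

```bash
python3 -m crank '[[[0.02,0.008,0,0,0,0],[0.033,0.013,0,0,0,0],[0.033,0.013,0,0,0,0],[0.033,0.013,0,0,0,0],[0.033,0.013,0,0,0,0],[0.033,0.013,0,0,0,0],[0.033,0.013,0,0,0,0],[0.033,0.013,0,0,0,0],[0.033,0.013,0,0,0,0],[0.033,0.013,0,0,0,0],[0.033,0.013,0,0,0,0],[0.033,0.013,0,0,0,0]]]'
python3 -m crank '[[[0.033,0.013,0,0,0,0],[0.033,0.013,0,0,0,0],[0.015,0.006,0,0,0,0],[0,0,0,0,0,0],[0,0,0,0,0,0]]]'
python3 - <<'E'
from h import *
np.set_printoptions(precision=4,suppress=True)
print(tool([.5785,.2278,.125]),r.sense()["tool_pos"],r.sense()["joints"])
E
```

```text
clock: 10.58
tool_pos: [0.5623, 0.1481, 0.2114]
ee_rot: [-1.946, -2.419, 0.017]
ft_force: [0.5, -0.6, -0.1]
width: 0.0205
clock: 11.0
tool_pos: [0.5719, 0.2461, 0.2019]
ee_rot: [-1.928, -2.421, 0.03]
ft_force: [0.1, -0.6, -1.8]
width: 0.0202
[-0.0211  0.0057  0.0762] [0.5719 0.2461 0.2019] [0.265  0.4515 0.1766 1.3391 0.0256 1.6092]
```

```bash
python3 -m crank '[[[-0.01,0.003,0.01,0,0,0],[-0.008,0.002,0.01,0,0,0],[0,0,0.01,0,0,0],[0,0,0,0,0,0]]]'
cat >> h.py <<'E'
def level():
    M=R.from_rotvec(r.sense()["ee_rot"]).as_matrix(); d=M.T@[0,0,-1]; return np.cross([0,0,1],d)
E
python3 - <<'E'
from h import *
np.set_printoptions(precision=4,suppress=True)
print(tool([.5785,.2278,.125]),r.sense()["tool_pos"],level())
E
```

```text
clock: 11.33
tool_pos: [0.5787, 0.2239, 0.1652]
ee_rot: [-1.93, -2.417, 0.038]
ft_force: [0.1, -0.2, -2.2]
width: 0.0205
[0.003  0.0027 0.0401] [0.5787 0.2239 0.1652] [-0.0493 -0.0222  0.    ]
```

```bash
python3 -m crank '[[[0.002,0.002,0,-0.03,-0.012,0],[0,0,0.01,-0.02,-0.01,0],[0,0,0.01,0,0,0],[0,0,0,0,0,0],[0,0,0,0,0,0]]]'
python3 - <<'E'
from h import *
np.set_printoptions(precision=4,suppress=True)
print(tool([.5785,.2278,.125]),r.sense()["tool_pos"],level())
ims=[]
for n in("scene","side"):
    c=cap(n); save(c,f"pics/{n}2.png")
    u,v=proj(f"pics/{n}2.png",[.577,.231,.08]).astype(int); print(n,u,v,proj(f"pics/{n}2.png",[.5777,.2312,.059]))
    ims.append(cv2.resize(c["img"][v-50:v+50,u-50:u+50,::-1],(400,400),interpolation=cv2.INTER_CUBIC))
cv2.imwrite("pics/c2.png",np.hstack(ims))
E
```

```text
clock: 11.75
tool_pos: [0.5799, 0.2164, 0.141]
ee_rot: [-1.975, -2.442, 0.006]
ft_force: [-0.4, -0.1, -1.1]
width: 0.0203
[0.0115 0.0011 0.0159] [0.5799 0.2164 0.141 ] [-0.0038  0.0018  0.    ]
scene 369 295 [367.396  301.5313]
side 256 274 [256.5356 283.5377]
```

View pics/c2.png

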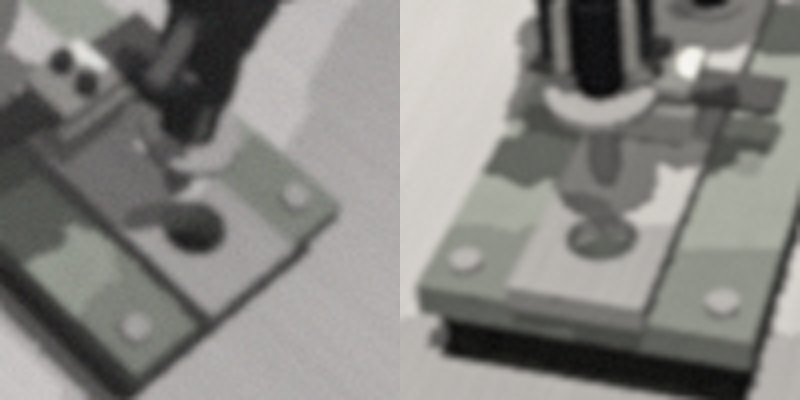

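Crops: the pin hangs upright under the jaws. Its tip is near scene crop (178,186) and side crop (603,184), and the hole is at scene crop (194,226) and side crop (602,238).

```bash
python3 - <<'E'
from h import *
np.set_printoptions(precision=4,suppress=True)
S="pics/scene2.png";D="pics/side2.png"
print("tip",tri((S,319+178/4,245+186/4),(D,206+203/4,224+184/4)),atz(D,206+203/4,224+184/4,.078),atz(S,319+178/4,245+186/4,.078))
print("hole",tri((S,319+194/4,245+226/4),(D,206+202/4,224+238/4)))
print(tool([.5785,.2278,.125]))
E
```

```text
tip [0.5792 0.2183 0.0797] [0.5802 0.2177 0.078 ] [0.5772 0.2168 0.078 ]
hole [0.5777 0.2314 0.0593]
[0.0112 0.0007 0.0162]
```

```bash
python3 -m crank '[[[0.006,0.001,0,0,0,0],[0.004,0,0,0,0,0],[0,0,0,0,0,0],[0,0,0,0,0,0]]]'
python3 - <<'E'
from h import *
np.set_printoptions(precision=4,suppress=True)
print(tool([.5785,.2285,.125]),r.sense()["tool_pos"],level())
E
```

```text
clock: 12.18
tool_pos: [0.5806, 0.2279, 0.1427]
ee_rot: [1.975, 2.442, -0.003]
ft_force: [0.1, -0.1, -0.6]
width: 0.0206
[ 0.0011 -0.0019  0.0177] [0.5806 0.2279 0.1427] [-0.0012  0.0013  0.    ]
```

```bash
python3 -m crank '[[[0.001,-0.002,0.008,0,0,0],[0,0,0.01,0,0,0],[0,0,0.008,0,0,0],[0,0,0,0,0,0]]]'
python3 - <<'E'
from h import *
np.set_printoptions(precision=4,suppress=True)
print(tool([.5785,.2285,.077]),r.sense()["tool_pos"],level())
E
```

```text
clock: 12.52
tool_pos: [0.5785, 0.2295, 0.1148]
ee_rot: [1.973, 2.443, -0.001]
ft_force: [0.4, 0.9, -1.0]
width: 0.0208
[-0.0009 -0.0003  0.0378] [0.5785 0.2295 0.1148] [ 0.0005  0.0013 -0.    ]
```

```bash
python3 -m crank '[[[-0.001,0,0.01,0,0,0],[0,0,0.01,0,0,0],[0,0,0.006,0,0,0],[0,0,0,0,0,0]]]'
python3 - <<'E'
from h import *
np.set_printoptions(precision=4,suppress=True)
print(tool([.5785,.2285,.077]),r.sense()["tool_pos"],level())
E
```

```text
clock: 12.85
tool_pos: [0.5776, 0.2279, 0.0844]
ee_rot: [-1.974, -2.444, 0.004]
ft_force: [-0.3, 0.8, -1.9]
width: 0.0201
[0.0004 0.001  0.0074] [0.5776 0.2279 0.0844] [-0.0023  0.0014  0.    ]
```

```bash
python3 -m crank '[[[0,0,0.004,0,0,0],[0,0,0.003,0,0,0],[0,0,0.002,0,0,0],[0,0,0,0,0,0]]]'
```

```text
clock: 13.18
tool_pos: [0.5798, 0.2276, 0.0781]
ee_rot: [1.973, 2.44, 0.001]
ft_force: [0.2, 0.0, -0.6]
width: 0.0205
```

```bash
python3 -m crank '[[[0,0,0.002,0,0,0],[0,0,0.002,0,0,0],[0,0,0.001,0,0,0],[0,0,0,0,0,0]]]'
```

```text
clock: 13.52
tool_pos: [0.5825, 0.228, 0.0777]
ee_rot: [1.97, 2.436, 0.011]
ft_force: [0.7, 0.7, -1.2]
width: 0.0204
```

```bash
python3 -m crank '[[[0,-0.002,0.003,0,0,0],[0,0,0.003,0,0,0],[0,0,0,0,0,0]]]'
python3 - <<'E'
from h import *
np.set_printoptions(precision=4,suppress=True)
print(r.sense()["tool_pos"],level())
ims=[]
for n in("scene","side"):
    c=cap(n); save(c,f"pics/{n}3.png")
    u,v=proj(f"pics/{n}3.png",[.577,.231,.07]).astype(int)
    ims.append(cv2.resize(c["img"][v-40:v+40,u-40:u+40,::-1],(400,400),interpolation=cv2.INTER_CUBIC))
cv2.imwrite("pics/c3.png",np.hstack(ims))
E
```

```text
clock: 13.77
tool_pos: [0.5855, 0.2283, 0.0785]
ee_rot: [1.965, 2.429, 0.026]
ft_force: [0.1, 0.1, -1.1]
width: 0.0207
[0.5855 0.2283 0.0785] [ 0.0234  0.0026 -0.    ]
```

View pics/c3.png

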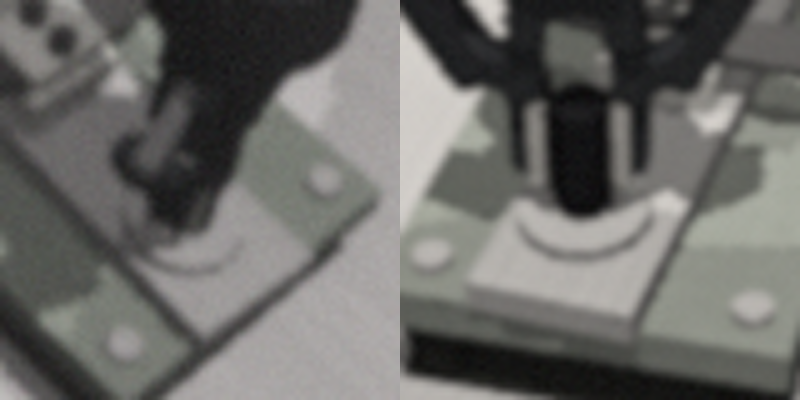

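Crops: the collar is down on the bar, and the shank is no longer visible. Releasing and rising.

```bash
python3 -m crank '[[[0,0,0,0,0,0],[0,0,0,0,0,0],[0,0,0,0,0,0],[0,0,0,0,0,0]]]' 0.06
python3 -m crank '[[[0,0,-0.015,0,0,0],[0,0,-0.025,0,0,0],[0,0,-0.03,0,0,0],[0,0,-0.03,0,0,0],[0,0,-0.03,0,0,0],[-0.03,0,0,0,0,0],[-0.03,0,0,0,0,0],[-0.03,0,0,0,0,0],[0,0,0,0,0,0]]]'
python3 - <<'E'
from h import *
np.set_printoptions(precision=4,suppress=True)
print(r.sense()["tool_pos"])
ims=[]
for n in("scene","side"):
    c=cap(n); save(c,f"pics/{n}4.png")
    u,v=proj(f"pics/{n}4.png",[.577,.231,.07]).astype(int); print(n,u,v)
    ims.append(cv2.resize(c["img"][v-40:v+40,u-40:u+40,::-1],(400,400),interpolation=cv2.INTER_CUBIC))
cv2.imwrite("pics/c4.png",np.hstack(ims))
E
```

```text
clock: 14.2
tool_pos: [0.5835, 0.2279, 0.075]
ee_rot: [1.967, 2.432, 0.019]
ft_force: [0.1, 0.9, 0.9]
width: 0.06
clock: 14.95
tool_pos: [0.5978, 0.1387, 0.2059]
ee_rot: [1.963, 2.443, 0.005]
ft_force: [0.3, -0.1, -0.3]
width: 0.0598
[0.5978 0.1387 0.2059]
scene 368 298
side 256 278
```

View pics/c4.png

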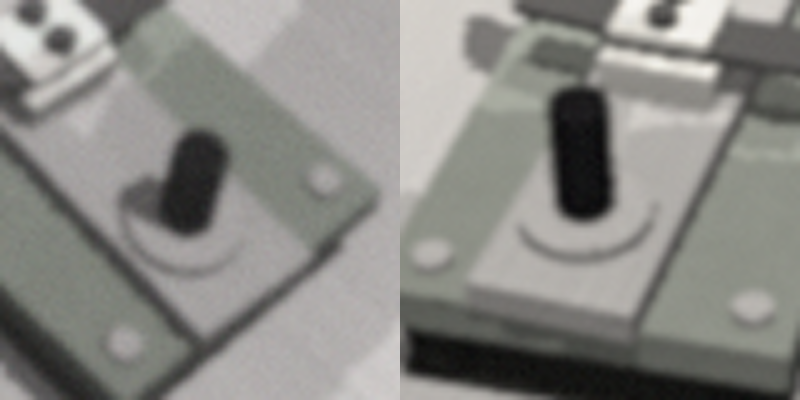

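Final crops: the pin stands upright with its collar on the bar. Knob top is at scene (202,142) and side (580,98), knob base at scene (187,222) and side (584,205). Checking its height.

```bash
python3 - <<'E'
from h import *
np.set_printoptions(precision=4,suppress=True)
S="pics/scene4.png";D="pics/side4.png"
t=lambda a,b: tri((S,328+a[0]/5,258+a[1]/5),(D,216+(b[0]-400)/5,238+b[1]/5))
print("top",t((203,143),(580,99)),"base",t((187,223),(584,207)))
for z in(.065,.111):
  print([ (proj(f,[.5777,.2312,z])-o)*5 for f,o in((S,[328,258]),(D,[216,238]))])
r.job_done()
E
```

```text
top [0.5833 0.2284 0.1133] base [0.5852 0.2311 0.0657]
[array([199.2565, 209.5754]), array([201.878 , 214.5252])]
[array([217.4385, 145.0363]), array([195.5154, 109.8631])]
the job is handed in; nothing more can be done
```

I turned the swivel bar by its black post until the two holes lined up. I then moved the round-collar pin from the middle rack hole, pushed it through both holes, released it, backed the arm off and handed the job in. It was handed in at about 15 s of the 50 s allowed, and no verdict was reported.

- **Hole alignment:** with the post still gripped, the bar hole measured within about 1 mm of the base hole. I did not re-measure it after the pin was in.
- **Pin seating:** after release the pin stood upright with its collar on the bar. Knob base measured z ≈ 0.066 m (0.065 expected) and knob top z ≈ 0.113 m (0.111 expected). The shank was no longer visible, so I take it to be through both holes.
- **Off-centre:** the pin's axis sits about 6–7 mm to the +x side of the hole centre, within the roughly 8.5 mm of play the hole leaves.
- **Last presses:** the tool slid a few mm sideways and tilted about 1.3° as it pressed down. Every force reading I saw stayed within a few newtons, even with the collar already down, so contact was judged from height and pictures.

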